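# Clamp the next cross bar of a grate in the bench spot welder and hold the squeeze

### The arm

A 7-joint arm with a two-finger parallel gripper is mounted at the origin on the work surface. World frame = base frame: x ahead of the robot, y to its left, z up, the work surface at z = 0. Lengths are in m, angles in rad, forces in N, time in s.
With the tool pointing down it reaches from about 0.425 to 0.8 m from the base axis. Payload 8.3 kg.
Tool frame: the origin (TCP) lies midway between the tips of the shut fingers; the grasp point (between the pads) lies 19 mm behind it; z points along the fingers, y is the direction in which the jaws open and shut (so a half turn about z gives the same grasp; the last joint's range is limited). The gripper opens to 85 mm and grips with 20 to 120 N. Pads are 22 mm wide; open, the fingers measure 114 mm over their backs; the gripper's body (76 mm by 85 mm) begins 54 mm behind the grasp point. The pads swing forward as they close: fully open they stand 13 mm farther back than shut.
Start: joints at [-1.291, 0.383, 0.016, 1.37, -0.006, 1.388, -0.046], TCP at [0.21, 0.589, 0.231] pointing down, gripper open.
Joint ranges: [-2.95, 2.95], [-0.25, 2.06], [-1.52, 1.56], [0.18, 2.33], [-1.44, 4.58], [0.02, 2.06], [-3.01, 3.01]. Speed limits (rad/s): [2.39, 2.39, 3.01, 3.01, 3.14, 3.14, 3.14].

### API

Orientations are given as a unit quaternion [x, y, z, w].
In Python, from bench import get_obs, optics, order gives the robot as it stands. The module is installed in compiled form; this text tells all that it offers.
- The arm moves only by the tool apply_moves, never from a script. Its argument "rows" is one flat list of numbers, 5 for each row, row after row: the shift along the world's x, y, z in mm, then the turn about the world's z in rad, then the finger opening in mm, from 0 to 85.4. In form: [dx, dy, dz, yaw, grip, dx, dy, dz, yaw, grip, ...]. A call has 1 to 8 rows; each row shifts and turns the commanded pose from where the row before left it; what a row does not reach is not made up. A row lasts 1/10 s, in which the tool goes at most 50 mm and 8.59 degrees, less where a joint would pass 70% of its speed; a pose out of reach is approached as far as the arm can. A call is refused whole if a number of a shift passes 50 or a number of a turn 0.15, either way. A call with a gripper value outside its range is refused whole. The fingers move at their own pace and stop on an object; "force" is the grip in N (left out, the last holds). Time passes only in rows, so rows that do not move let the fingers close. It gives the time, the measured TCP pose, the force and the opening at its end, in the units of the state.
- get_obs(): the state, without advancing time (a new reading comes with each control period).
- optics.camera(name): name is "scene" or "top"; returns the picture (480x640x3 uint8, red, green, blue); there is no depth.
- optics.camera_params(name): a dict with "fov_y" (degrees; the focal length in pixels is half the picture's height over the tangent of half this angle, whatever the lens; pixels are square), "cx", "cy" (the principal point, pixels), "R" (3x3) and "t" (3): a world point X has camera coordinates R X + t. Camera axes: x right, y down, z forward; pixel columns grow to the right and rows downward; lengths in m; the calibration is good to about 2 mm. A picture is of the moment at which its call begins. camera_params takes no time and is no camera call.
- order.hand_in(): hands the job in, once; it reports no verdict.
The state is a dict: "time": time; "joint_pos": joint angles; "qvel": joint speeds; "effort": joint torques, N m; "ee_pos": TCP position; "tool_rot": TCP orientation; "wrist_force": force on the tool from outside, world axes, zero at the start; "moment": the same for the moment, N m; "gripper_width": finger opening in m.
Only numpy, scipy, OpenCV 4.12 (cv2) and the standard library are available. Lean on these libraries where they do the work, as an engineer would, in place of code of your own. Each camera call takes 0.05 s, during which the arm holds its last target. There are 200 camera calls.

### The job

Lay the longer of the two loose round bars across the ladder-shaped grate in the welding jig, into the empty notches in line with the spot welder's electrodes, sticking out equally past both side rods, and let go of it. Then press the welder's hand lever down until the lever is level, so that the bar is squeezed between the electrodes, and finish while holding the lever there: do not let it rise again. Leave the other things where they are.

Things in the scene. Friction and masses are not known exactly. Their poses are not given: they have to be found in the camera images.
- welder: Fixed bench spot welder, blue housing 190 x 280 x 270 mm, with welding jig and grate. Origin on the bench right under the electrodes, z up, +y from the housing along the arms to the hand lever's grip, +x along the cross bars from the electrodes across the jig. Housing's front face at y = -190 mm, top at z = 285, its carrying handle to 320.
- grate (a point): On the axis of the grate's near side rod, over the lower electrode: x = y = 0, z = 106 mm in the welder's frame, with its axes. Two fixed side rods, 8 mm round, run along y at x = 0 and 170 mm, from y = -172 to 115, tops at z = 110. Two cross bars, 8 mm round, 220 mm long, are already welded on top at y = -75 and -150.
- jig (a point): Top of the jig's base plate, welder frame x = 85, y = 0, z = 10 mm. Two notched rails, 6 mm thick, run along y at welder x = 30 and 140. Empty notches at welder y = 0 (wanted, in line with the electrodes) and y = 75 (not wanted): 11 mm wide, sloped mouths 22 mm wide, tops at z = 121. Small clamps on the far side rod, x = 170, y = +-88, tops at z = 132. Free space between the rails.
- seat (a point): Where the long bar's centre belongs: welder frame x = 85, y = 0, z = 114 mm. The bar then lies along the welder's x axis on both side rods and sticks out 25 mm past each. Moves with the welder; its axes are the welder's.
- electrode (a point): Centre of the upper electrode's tip, 15 mm round. At rest 155 mm above the bench, 37 mm above the top of a bar lying in the notches: bring the bar in low, between tip and notches, from the +x or +y side. It comes down with the lever and meets the bar at z = 118 mm.
- upper_arm: Swinging upper electrode arm, copper, 22 mm square, sprung upwards; it carries the electrode and the hand lever. Origin on its hinge (axis along the welder's x) at welder y = -170, z = 185 mm; its y axis points along the arm to the electrode, 170 mm out. Raised 0.21 rad at rest, level when the electrode meets a bar in the notches.
- handle (a point): Centre of the flat top of the lever's grip: black plastic, 36 mm wide (x), 115 long (y), 24 thick. Its y axis points outwards along the lever, z out of the top. At rest the lever rises outwards by 0.29 rad, this point 316 mm above the bench at welder y = 97 mm; with the lever level, 237 mm above the bench at y = 120; x = 0. Between, it follows an arc about the arm's hinge.
- lever (a joint): Pressure spring of the lever: angle between lever and upper arm, 0 at rest, about 0.075 rad when level on a clamped bar, 0.15 at the stop. Lever and arm come down as one against 3 to 4 N on the grip until the electrode meets the bar; from about 8 N the spring gives way: about 12 N when level (12 N at the electrodes), 16 N at the stop. Let go, it springs back up.
- long_bar: Loose round steel bar, 8 mm diameter, 220 mm long, about 90 g, lying in the notches of the bearers. Origin at its centre on the axis, x along the bar (either end alike); it may roll about x.
- short_bar: Loose round steel bar like the long one but only 160 mm long, too short for the grate: leave alone. Origin at its centre, x along it.
- bearers: Fixed pair of timber bearers, each 30 mm wide, 150 mm long (y), 36 mm high, at x = +-50 mm, with notches 10 mm wide at y = +40 and -40 mm in which the two bars lie along x, axes 34 mm above the bench; the long bar may be in either place. 70 mm free between the bearers. Origin on the bench at the middle.
- hammer: Loose chipping hammer, 170 mm long, wooden handle, lying on the bench: leave alone. Origin under its neck.
- grinder: Loose angle grinder, 320 mm long, lying disc up: leave alone. Origin on the bench under the disc's centre; 115 mm disc, its top 79 mm above the bench.
There are look-alikes about, which are no part of the job. What is shaped like the long_bar but brown, orange or yellow is not meant.

How it is judged:
By the outcome, as a careful person would: the job done as asked, in the order asked, and still so for the second after the job is handed in, while the arm keeps its last pose, push and grip.
It also fails if it takes over 64 s, if anything falls off the work surface, if the arm or the gripper's body presses on something with over 40 N, if the wrist force passes 120 N, or if a joint passes its speed limit or range.

## Working session

There is one attempt and no reset: what is moved stays moved. The work goes in short steps, Python scripts to look and compute and a tool call to move; the robot and the scene stay as the last step left them, time stands still between calls to the robot, and variables do not carry over. Pictures are saved under pics/ and viewed, about 8 in all and at most 12, crops included, and the job is handed in when it is done.

Besides the shell and the picture viewer there is one more tool, called after "Emit:" by a JSON object that holds its "name" and its "arguments", one argument or row to a line. apply_moves: Moves the arm, as the interface text tells. Its arguments: {"type":"object","properties":{"rows":{"type":"array"},"force":{"type":"number"}},"required":["rows"]}

```bash
mkdir -p pics
python3 - <<'E'
from bench import get_obs, optics
import cv2, numpy as np
for n in ("scene","top"):
    im=optics.camera(n); cv2.imwrite(f"pics/{n}0.png",im[:,:,::-1]); p=optics.camera_params(n)
    print(n,p['fov_y'],p['cx'],p['cy'],np.round(p['R'],4).tolist(),np.round(p['t'],4).tolist(), {k for k in p})
    print('cam centre',-np.array(p['R']).T@p['t'])
o=get_obs(); print(o)
E
```

```text
scene 55.881019160897544 325.44053998942536 240.45958973370702 [[-0.7938, 0.6081, -0.0101], [0.4928, 0.6334, -0.5965], [-0.3564, -0.4785, -0.8025]] [0.2608, -0.2703, 1.4758] {'cy', 'cx', 't', 'fov_y', 'R'}
cam centre [0.86612084 0.71881158 1.02577164]
top 46.88367405429154 320.31084606585284 235.12179183464872 [[-0.0577, -0.9983, 0.0008], [-0.9775, 0.0564, -0.2032], [0.2028, -0.0125, -0.9791]] [0.2459, 0.5204, 1.4747] {'cy', 'cx', 't', 'fov_y', 'R'}
cam centre [0.22380941 0.23463345 1.54945877]
{'time': 0.1, 'joint_pos': array([-1.29089285,  0.38414962,  0.01636151,  1.37101591, -0.0063337 ,
        1.38820881, -0.04650446]), 'qvel': array([-1.14879996e-03, -2.17463063e-03,  1.86928906e-03, -1.84308274e-03,
       -1.89585301e-04, -1.20881531e-03,  1.70920604e-05]), 'effort': array([ 2.71096353e-03, -6.29136801e+01,  8.47486183e-01, -3.72757280e+01,
        1.69044756e-02,  1.04928637e-02, -5.63014135e-05]), 'ee_pos': array([0.20987659, 0.58823705, 0.23039655]), 'tool_rot': array([ 1.70531354e-01,  9.85351869e-01, -8.53185699e-04, -1.54877668e-04]), 'wrist_force': array([-0.51183964, -0.49890063,  0.99809299]), 'moment': array([ 0.03679059,  0.02631719, -0.06530569]), 'gripper_width': 0.08540357884907793}
```

View pics/top0.png

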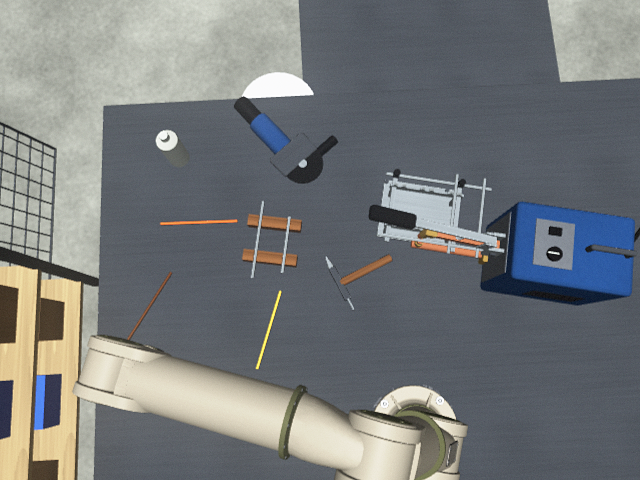

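View pics/scene0.png

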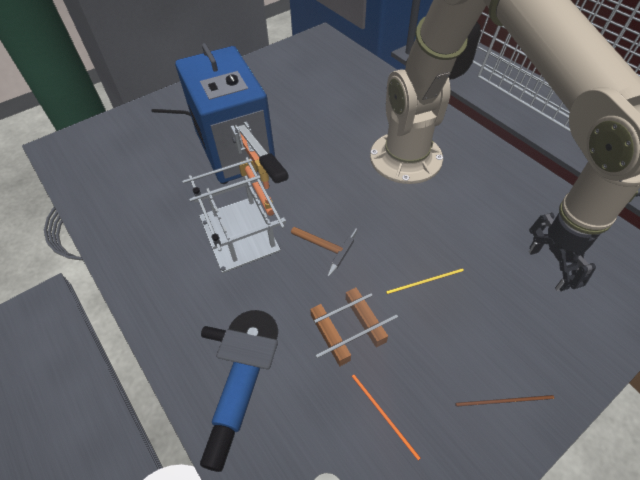

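```bash
cat > h.py <<'E'
from bench import get_obs, optics
import cv2, numpy as np
def cam(n):
    p=optics.camera_params(n); f=240/np.tan(np.radians(p['fov_y'])/2)
    return f,p['cx'],p['cy'],np.array(p['R']),np.array(p['t'])
def ray(n,uv):
    f,cx,cy,R,t=cam(n); d=R.T@np.array([(uv[0]-cx)/f,(uv[1]-cy)/f,1]); return -R.T@t,d/np.linalg.norm(d)
def onz(n,uv,z):
    c,d=ray(n,uv); return c+d*(z-c[2])/d[2]
def proj(n,X):
    f,cx,cy,R,t=cam(n); c=R@np.array(X)+t; return np.array([f*c[0]/c[2]+cx,f*c[1]/c[2]+cy])
def tri(uv1,uv2,n1="top",n2="scene"):
    c1,d1=ray(n1,uv1); c2,d2=ray(n2,uv2)
    s=np.linalg.lstsq(np.c_[d1,-d2],c2-c1,rcond=None)[0]
    a,b=c1+s[0]*d1,c2+s[1]*d2; return (a+b)/2,np.linalg.norm(a-b)
def bars(n,roi,hi=1):
    "bright grey elongated blobs in roi (x0,y0,x1,y1)"
    im=cv2.imread(f"pics/{n}.png"); x0,y0,x1,y1=roi; c=im[y0:y1,x0:x1].astype(int)
    m=((c.min(2)>hi)&(c.max(2)-c.min(2)<25)).astype(np.uint8)
    k,l,st,ce=cv2.connectedComponentsWithStats(m,connectivity=8)
    return im,m,k,l,st,ce
E
python3 - <<'E'
from h import *
for n,roi in (("top",(235,190,310,290)),("scene",(305,280,405,365))):
    im,m,k,l,st,ce=bars(n+"0",roi,115)
    for i in range(1,k):
        if st[i,4]<25: continue
        ys,xs=np.where(l==i); P=np.c_[xs,ys].astype(float); mu=P.mean(0); d=np.linalg.svd(P-mu)[2][0]; q=(P-mu)@d
        e=[mu+roi[:2]+d*q.min(),mu+roi[:2]+d*q.max()]
        w=[onz(n,x,.034) for x in e]; v=w[1]-w[0]
        print(n,st[i,4],np.round(e,1).tolist(),np.round(w,4).tolist(),'L',round(np.linalg.norm(v),4),'ang',round(np.degrees(np.arctan2(v[1],v[0])),1),'mid',np.round((w[0]+w[1])/2,4))
t=cv2.imread("pics/top0.png")[160:270,360:520]; cv2.imwrite("pics/tc.png",cv2.resize(t,None,fx=5,fy=5,interpolation=cv2.INTER_CUBIC))
s=cv2.imread("pics/scene0.png")[115:275,170:300]; cv2.imwrite("pics/sc.png",cv2.resize(s,None,fx=3.75,fy=3.75,interpolation=cv2.INTER_CUBIC))
E
```

```text
top 203 [[251.7, 277.1], [262.6, 200.9]] [[0.4308, 0.4106, 0.034], [0.6459, 0.3729, 0.034]] L 0.2184 ang -10.0 mid [0.5384 0.3917 0.034 ]
top 152 [[289.0, 215.9], [281.6, 272.1]] [[0.5981, 0.3, 0.034], [0.44, 0.3277, 0.034]] L 0.1606 ang 170.1 mid [0.519  0.3139 0.034 ]
scene 196 [[371.8, 293.6], [314.4, 320.9]] [[0.4349, 0.3307, 0.034], [0.5937, 0.303, 0.034]] L 0.1612 ang -9.9 mid [0.5143 0.3168 0.034 ]
scene 298 [[397.0, 315.0], [315.9, 355.8]] [[0.4257, 0.4132, 0.034], [0.6437, 0.376, 0.034]] L 0.2212 ang -9.7 mid [0.5347 0.3946 0.034 ]
```

View pics/tc.png

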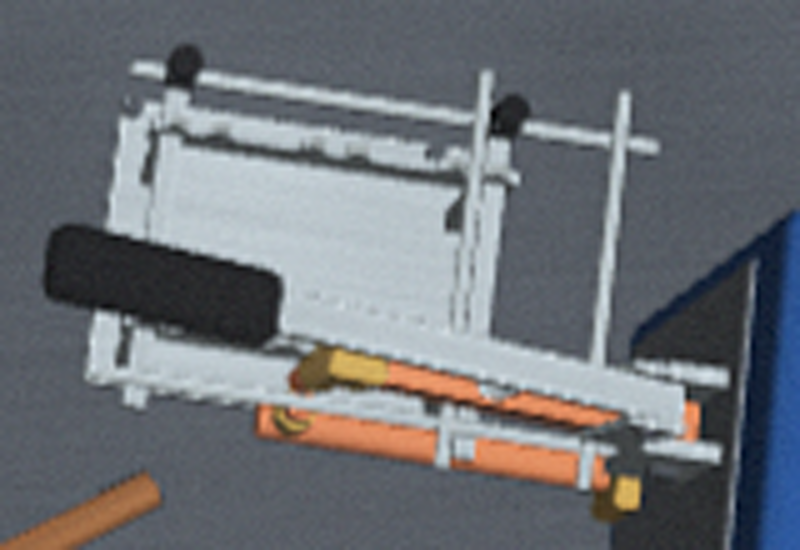

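View pics/sc.png

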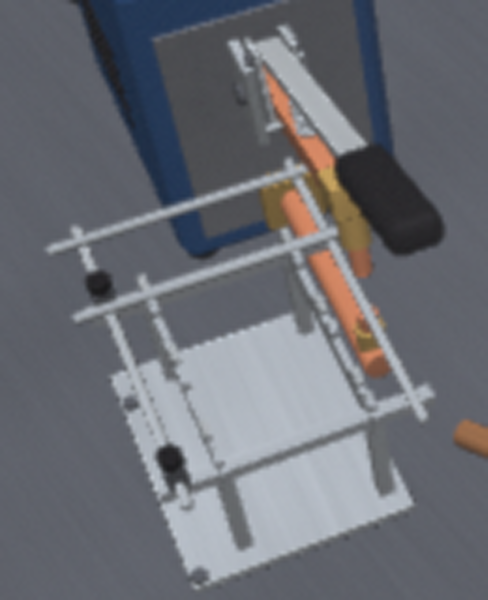

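Run:
```python
from h import *
T=lambda x,y,s,o:((x+.5)/s-.5+o[0],(y+.5)/s-.5+o[1])
top=[((135,68),(170,115,106)),((657,147),(170,-172,106)),((486,72),(195,-75,114)),((442,467),(-25,-75,114)),((625,92),(195,-150,114)),((584,488),(-25,-150,114)),((721,455),(0,-172,106))]
sc=[((48,250),(195,-150,114)),((75,320),(195,-75,114)),((337,232),(-25,-75,114)),((423,415),(0,115,106)),((185,507),(170,115,106)),((75,228),(170,-172,106))]
def fit(L,n,s,o):
    W=np.array([onz(n,T(*p,s,o),m[2]/1e3)[:2] for p,m in L]); M=np.array([m[:2] for p,m in L])/1e3
    a,b=M-M.mean(0),W-W.mean(0); th=np.arctan2((a[:,0]*b[:,1]-a[:,1]*b[:,0]).sum(),(a*b).sum())
    R=np.array([[np.cos(th),-np.sin(th)],[np.sin(th),np.cos(th)]]); t=W.mean(0)-R@M.mean(0)
    print(n,'yaw',round(th,4),np.degrees(th).round(2),'origin',t.round(4),'seat',(R@[.085,0]+t).round(4),'handle',(R@[0,.097]+t).round(4)); print(np.round((W-(M@R.T+t))*1e3,1).tolist())
fit(top,"top",5,(360,160)); fit(sc,"scene",3.75,(170,115))
for n,roi in (("top",(355,190,430,240)),("scene",(250,145,300,190))):
    im=cv2.imread(f"pics/{n}0.png"); c=im[roi[1]:roi[3],roi[0]:roi[2]]; m=(c.max(2)<45).astype(np.uint8)
    k,l,st,ce=cv2.connectedComponentsWithStats(m); i=1+st[1:,4].argmax(); print(n,st[i],ce[i]+roi[:2], onz(n,ce[i]+roi[:2],.312))
# bearers (brown) blob centres for a check of origin
```

```text
top yaw -0.1763 -10.1 origin [ 0.4893 -0.0589] seat [ 0.573  -0.0738] handle [0.5064 0.0366]
[[7.7, 1.2], [-2.8, 4.9], [0.7, 4.0], [2.3, 11.9], [-1.8, 3.9], [0.0, 12.4], [-6.1, -38.4]]
scene yaw -0.2077 -11.9 origin [ 0.4958 -0.0473] seat [ 0.579  -0.0648] handle [0.5158 0.0476]
[[-4.4, 0.7], [-3.3, 2.7], [15.4, -1.0], [-3.4, -2.5], [-0.2, -0.2], [-4.1, 0.4]]
top [ 14  15  47  24 562] [391.12633452 216.59608541] [0.51423072 0.05373511 0.312     ]
scene [ 10  10  27  27 237] [271.21097046 168.43459916] [0.52287025 0.0597593  0.312     ]
```

```bash
cat > f.py <<'E'
from h import *
T=lambda x,y,s,o:((x+.5)/s-.5+o[0],(y+.5)/s-.5+o[1])
top=[((135,68),(170,115,106)),((657,147),(170,-172,106)),((486,72),(195,-75,114)),((442,467),(-25,-75,114)),((625,92),(195,-150,114)),((584,488),(-25,-150,114))]
sc=[((48,250),(195,-150,114)),((75,320),(195,-75,114)),((423,415),(0,115,106)),((185,507),(170,115,106)),((75,228),(170,-172,106))]
def fit(L,n,s,o):
    W=np.array([onz(n,T(*p,s,o),m[2]/1e3)[:2] for p,m in L]); M=np.array([m[:2] for p,m in L])/1e3
    a,b=M-M.mean(0),W-W.mean(0); th=np.arctan2((a[:,0]*b[:,1]-a[:,1]*b[:,0]).sum(),(a*b).sum())
    R=np.array([[np.cos(th),-np.sin(th)],[np.sin(th),np.cos(th)]]); t=W.mean(0)-R@M.mean(0)
    print(n,'yaw',round(th,4),np.degrees(th).round(2),'origin',t.round(4),'seat',(R@[.085,0]+t).round(4),'handle',(R@[0,.097]+t).round(4)); print(np.round((W-(M@R.T+t))*1e3,1).tolist())
fit(top,"top",5,(360,160)); fit(sc,"scene",3.75,(170,115))
for a,b in (((135,68),(185,507)),((657,147),(75,228)),((486,72),(75,320)),((625,92),(48,250))):
    p,g=tri(T(*a,5,(360,160)),T(*b,3.75,(170,115))); print(p.round(4),round(g*1e3,1))
print(tri((391.1,216.6),(271.2,168.4)))
E
python3 f.py
```

```text
top yaw -0.2155 -12.35 origin [ 0.4945 -0.0488] seat [ 0.5775 -0.067 ] handle [0.5152 0.046 ]
[[-0.5, -1.4], [-0.1, -0.0], [-0.1, 0.8], [-0.1, 0.3], [0.4, 0.1], [0.4, 0.2]]
scene yaw -0.2102 -12.04 origin [ 0.4929 -0.0468] seat [ 0.576  -0.0645] handle [0.5131 0.0481]
[[-1.0, 0.5], [-0.1, 2.6], [-0.8, -3.0], [2.5, -0.2], [-0.6, 0.2]]
[0.6854 0.0257 0.1013] 1.8
[ 0.623  -0.2528  0.1047] 2.4
[ 0.6683 -0.1626  0.1111] 3.4
[ 0.6521 -0.2361  0.1131] 3.2
(array([0.51741966, 0.05156582, 0.3021369 ]), np.float64(0.002281114280698438))
```

Run:
```python
from h import *
# height of wrist hub over the TCP: closest point of scene ray to the vertical tool line
for uv in ((608,145),(575,222),(562,283),(548,225),(608,110),(608,185)):
    c,d=ray("scene",uv); p=np.array([.2099,.5882,0]); 
    s=np.linalg.lstsq(np.c_[d,-np.array([0,0,1.])],p-c,rcond=None)[0]; q=c+s[0]*d
    print(uv,'z',s[1].round(3),'miss',np.linalg.norm(q-(p+[0,0,s[1]])).round(3))
im=cv2.imread("pics/top0.png"); hsv=cv2.cvtColor(im,cv2.COLOR_BGR2HSV)
roi=(235,205,310,275); c=hsv[roi[1]:roi[3],roi[0]:roi[2]]
m=((c[...,0]<20)&(c[...,1]>90)).astype(np.uint8); m=cv2.morphologyEx(m,cv2.MORPH_CLOSE,np.ones((5,5)))
k,l,st,ce=cv2.connectedComponentsWithStats(m)
for i in range(1,k):
    if st[i,4]>200:
        r=cv2.minAreaRect(np.argwhere(l==i)[:,::-1].astype(np.float32)); u=np.array(r[0])+roi[:2]; print(st[i],u,r[1:],onz("top",u,.036).round(4))
```

```text
(608, 145) z 0.562 miss 0.028
(575, 222) z 0.395 miss 0.005
(562, 283) z 0.237 miss 0.039
(548, 225) z 0.36 miss 0.041
(608, 110) z 0.615 miss 0.053
(608, 185) z 0.496 miss 0.004
[ 12   9  55  18 642] [273.9878006  222.60975647] ((53.559288024902344, 12.257899284362793), 6.340191841125488) [0.5806 0.343  0.036 ]
[  7  44  55  18 633] [269.26621246 257.23719788] ((54.214332580566406, 11.742545127868652), 6.709836959838867) [0.483 0.36  0.036]
```

Emit:
{"name": "apply_moves", "arguments": {
  "rows": [20,-12,0,0.02,60,40,-24,0,0.03,50,50,-30,0,0.03,50,50,-30,0,0.03,50,50,-30,0,0.03,50,50,-30,-20,0.03,50,40,-24,-30,0,50,26,-15,-30,0,50],
  "force": 40
}}

```text
time: 0.9
ee_pos: [0.5046, 0.4117, 0.1576]
tool_rot: [0.088, 0.996, -0.0, 0.001]
wrist_force: [-0.0, -0.0, -0.2]
gripper_width: 0.05
```

Emit:
{"name": "apply_moves", "arguments": {
  "rows": [0,0,-20,0,50,0,0,0,0,50,0,0,0,0,50]
}}

```text
time: 1.2
ee_pos: [0.5004, 0.4152, 0.138]
tool_rot: [0.086, 0.996, -0.0, -0.001]
wrist_force: [0.7, 1.2, 1.0]
gripper_width: 0.0502
```

Emit:
{"name": "apply_moves", "arguments": {
  "rows": [18,-11,-10,0,50,18,-11,-20,0,50,0,0,-25,0,50,0,0,-20,0,50,0,0,0,0,50,0,0,0,0,50]
}}

```text
time: 1.8
ee_pos: [0.5371, 0.3941, 0.0648]
tool_rot: [0.085, 0.996, 0.001, 0.0]
wrist_force: [0.4, -1.2, 0.7]
gripper_width: 0.0495
```

Run:
```python
from h import *
print({k:np.round(v,4) for k,v in get_obs().items() if k in('ee_pos','tool_rot','wrist_force')})
s=optics.camera("scene")[270:370,300:430,::-1]; t=optics.camera("top")[190:290,235:335,::-1]
r=lambda a:cv2.resize(a,None,fx=4*100/a.shape[0],fy=4*100/a.shape[0],interpolation=cv2.INTER_CUBIC)
m=np.hstack([r(s),r(t)]); cv2.imwrite("pics/g1.png",cv2.resize(m,None,fx=.85,fy=.85)); print(m.shape)
```

```text
{'ee_pos': array([0.5371, 0.3941, 0.0648]), 'tool_rot': array([8.530e-02, 9.964e-01, 8.000e-04, 5.000e-04]), 'wrist_force': array([ 0.3693, -1.2013,  0.7324])}
(400, 920, 3)
```

View pics/g1.png

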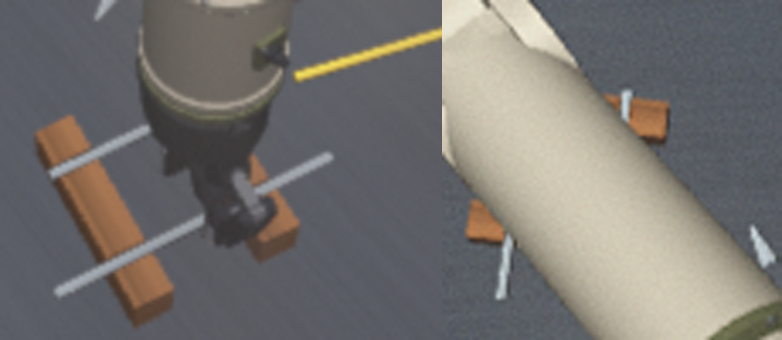

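Emit:
{"name": "apply_moves", "arguments": {
  "rows": [0,0,-20,0,50,0,0,-20,0,50,0,0,-9,0,50,0,0,0,0,50,0,0,0,0,50]
}}

```text
time: 2.4
ee_pos: [0.5378, 0.3931, 0.0153]
tool_rot: [0.086, 0.996, 0.001, 0.001]
wrist_force: [-0.6, 0.2, -0.5]
gripper_width: 0.05
```

Emit:
{"name": "apply_moves", "arguments": {
  "rows": [0,0,0,0,20,0,0,0,0,0,0,0,0,0,0,0,0,0,0,0,0,0,0,0,0,0,0,0,0,0,0,0,0,0,0,0,0,0,0,0],
  "force": 60
}}

```text
time: 3.2
ee_pos: [0.5376, 0.3935, 0.0149]
tool_rot: [0.086, 0.996, 0.001, 0.001]
wrist_force: [0.0, 4.4, 5.4]
gripper_width: 0.0056
```

Emit:
{"name": "apply_moves", "arguments": {
  "rows": [0,0,10,0,0,0,0,20,0,0,0,0,30,0,0,0,0,40,0,0,0,0,40,0,0,0,0,0,0,0,0,0,0,0,0]
}}

```text
time: 3.9
ee_pos: [0.5377, 0.3918, 0.1546]
tool_rot: [0.087, 0.996, -0.0, 0.0]
wrist_force: [0.3, -0.1, -1.4]
gripper_width: 0.0056
```

Run:
```python
from h import *
o=get_obs(); print({k:np.round(v,4) for k,v in o.items() if k in('ee_pos','tool_rot','wrist_force','gripper_width')})
s=optics.camera("scene")[:,:,::-1]; t=optics.camera("top")[:,:,::-1]
cv2.imwrite("pics/s2.png",s); cv2.imwrite("pics/t2.png",t)
p=proj("scene",o['ee_pos']+[0,0,.019]); print(p)
x,y=p.astype(int); c=s[y-100:y+100,x-130:x+130]; c=c.copy(); cv2.imwrite("pics/g2.png",cv2.resize(c,None,fx=3,fy=3,interpolation=cv2.INTER_CUBIC)); print(x-130,y-100)
```

```text
{'ee_pos': array([0.5377, 0.3918, 0.1546]), 'tool_rot': array([ 8.670e-02,  9.962e-01, -1.000e-04,  4.000e-04]), 'wrist_force': array([ 0.3158, -0.0766, -1.4029]), 'gripper_width': np.float64(0.0056)}
[358.74345366 306.29764867]
228 206
```

View pics/g2.png

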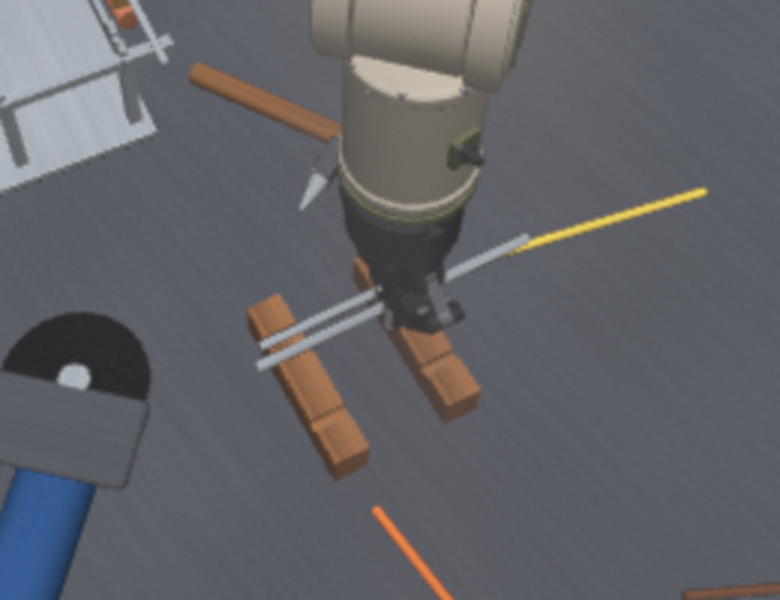

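Run:
```python
from h import *
T=lambda x,y:((x+.5)/3-.5+228,(y+.5)/3-.5+206)
e=[T(257,367),T(529,240)]
tcp=get_obs()['ee_pos']
w=[onz("scene",x,tcp[2]+.019) for x in e]; print(np.round(w,4).tolist(),np.linalg.norm(w[1]-w[0]),'mid',((w[0]+w[1])/2).round(4))
for X in w: print(proj("top",X))
t=cv2.imread("pics/t2.png"); a=[proj("top",X).astype(int) for X in w]
for u in a: print(u)
c=[cv2.resize(t[max(u[1]-30,0):u[1]+30,u[0]-30:u[0]+30],(390,390),interpolation=cv2.INTER_CUBIC) for u in a]
cv2.imwrite("pics/t2c.png",np.hstack(c))
```

```text
[[0.6428, 0.3721, 0.1711], [0.4259, 0.4125, 0.1711]] 0.22059289325356413 mid [0.5344 0.3923 0.1711]
[257.51843132 188.11162163]
[244.44487614 272.02833677]
[257 188]
[244 272]
```

View pics/t2c.png

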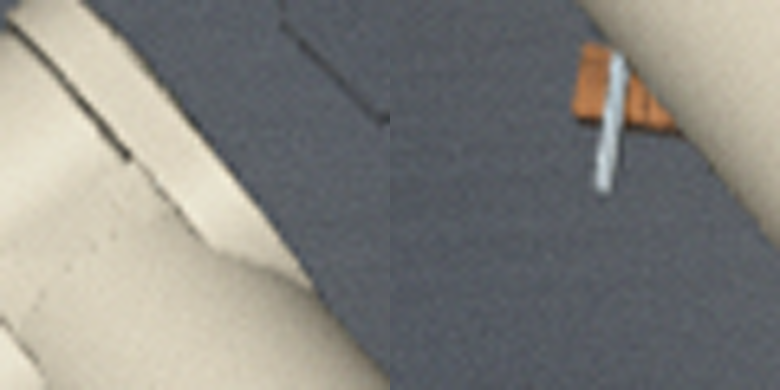

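Emit:
{"name": "apply_moves", "arguments": {
  "rows": [8,-18,0,-0.01,0,15,-35,0,-0.01,0,15,-35,0,-0.01,0,15,-35,0,-0.01,0,15,-35,0,0,0,15,-35,0,0,0,10,-21,0,0,0,0,0,0,0,0]
}}

```text
time: 4.8
ee_pos: [0.6315, 0.1706, 0.1525]
tool_rot: [0.111, 0.994, -0.002, -0.001]
wrist_force: [0.1, 0.5, -1.1]
gripper_width: 0.0062
```

Emit:
{"name": "apply_moves", "arguments": {
  "rows": [0,0,0,0,0,0,0,0,0,0]
}}

```text
time: 5.0
ee_pos: [0.6294, 0.1793, 0.153]
tool_rot: [0.106, 0.994, -0.0, -0.001]
wrist_force: [-0.8, -0.2, -1.0]
gripper_width: 0.0059
```

Emit:
{"name": "apply_moves", "arguments": {
  "rows": [-4,-18,-2,0,0,-6,-30,-2,0,0,-6,-30,-2,0,0,-6,-30,-2,0,0,-6,-30,-2,0,0,-6,-30,0,0,0,-5,-24,0,0,0,-3,-14,0,0,0]
}}

```text
time: 5.8
ee_pos: [0.5872, -0.0301, 0.144]
tool_rot: [0.107, 0.994, -0.0, -0.0]
wrist_force: [0.7, 0.1, -1.2]
gripper_width: 0.006
```

Emit:
{"name": "apply_moves", "arguments": {
  "rows": [0,0,0,0,0,0,0,0,0,0]
}}

```text
time: 6.0
ee_pos: [0.5883, -0.026, 0.144]
tool_rot: [0.106, 0.994, 0.0, -0.0]
wrist_force: [-0.2, 1.3, -0.8]
gripper_width: 0.0059
```

Run:
```python
from h import *
o=get_obs(); print({k:np.round(v,4) for k,v in o.items() if k in('ee_pos','tool_rot','wrist_force','gripper_width')})
s=optics.camera("scene")[:,:,::-1]; t=optics.camera("top")[:,:,::-1]
cv2.imwrite("pics/s3.png",s); cv2.imwrite("pics/t3.png",t)
r=lambda a:cv2.resize(a,(390,480),interpolation=cv2.INTER_CUBIC)
cv2.imwrite("pics/g3.png",np.hstack([r(s[115:275,170:300]),r(t[155:315,370:500])]))
```

```text
{'ee_pos': array([ 0.5883, -0.026 ,  0.144 ]), 'tool_rot': array([ 1.055e-01,  9.944e-01,  4.000e-04, -1.000e-04]), 'wrist_force': array([-0.2262,  1.316 , -0.8031]), 'gripper_width': np.float64(0.0059)}
```

View pics/g3.png

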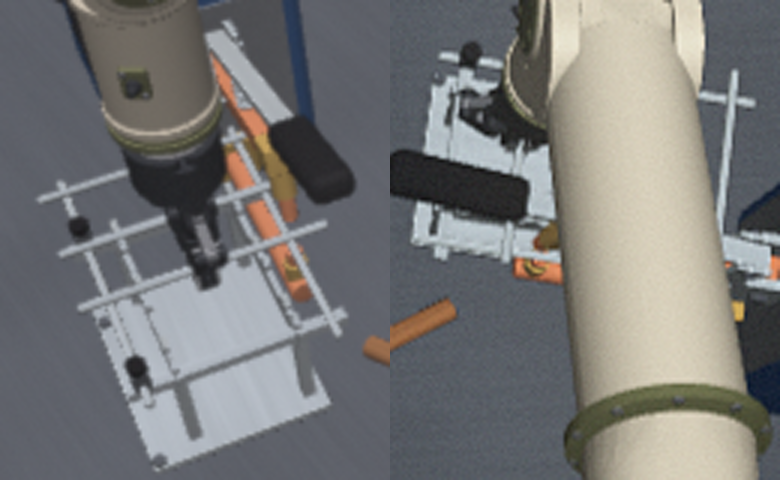

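Run:
```python
from h import *
T=lambda x,y:((x+.5)/3-.5+170,(y+.5)/3-.5+115)
o=np.array([.4929,-.0468]); th=-.2102; c,s=np.cos(th),np.sin(th)
for z in (.163,.165):
    for p in ((79,308),(327,224)):
        w=onz("scene",T(*p),z)[:2]-o; print(z,(np.array([[c,s],[-s,c]])@w*1e3).round(1))
# cross bar at y=-75 for comparison (same geometry, should be 195 / -25)
for p in ((60,254),(270,186)):
    w=onz("scene",T(*p),.114)[:2]-o; print((np.array([[c,s],[-s,c]])@w*1e3).round(1))
```

```text
0.163 [196.1  39.2]
0.163 [-23.8  41.2]
0.165 [196.1  41. ]
0.165 [-23.2  43. ]
[193.7 -74.7]
[ -6.8 -71.9]
```

Emit:
{"name": "apply_moves", "arguments": {
  "rows": [0,0,-10,0,0,0,0,-11,0,0,0,0,-4,0,0,-2,-8,0,0,0,-3,-12,0,0,0,-3,-12,0,0,0,-2,-7,0,0,0,0,0,0,0,0]
}}

```text
time: 6.9
ee_pos: [0.578, -0.0691, 0.1195]
tool_rot: [0.108, 0.994, -0.0, 0.0]
wrist_force: [0.2, 0.5, -1.7]
gripper_width: 0.0057
```

Emit:
{"name": "apply_moves", "arguments": {
  "rows": [0,0,0,0,0,0,0,0,0,0]
}}

```text
time: 7.1
ee_pos: [0.5785, -0.0658, 0.1191]
tool_rot: [0.106, 0.994, 0.0, 0.0]
wrist_force: [-0.9, 1.5, -0.5]
gripper_width: 0.0059
```

Lower gently while watching the force.

Emit:
{"name": "apply_moves", "arguments": {
  "rows": [0,0,-6,0,0,0,0,-6,0,0,0,0,-4,0,0,0,0,0,0,0]
}}

```text
time: 7.5
ee_pos: [0.5776, -0.0663, 0.1019]
tool_rot: [0.106, 0.994, -0.0, -0.001]
wrist_force: [-1.1, 0.2, -1.6]
gripper_width: 0.0059
```

Emit:
{"name": "apply_moves", "arguments": {
  "rows": [0,0,-3,0,0,0,0,-3,0,0,0,0,-2,0,0,0,0,0,0,0,0,0,0,0,0]
}}

```text
time: 8.0
ee_pos: [0.5793, -0.0651, 0.0956]
tool_rot: [0.106, 0.994, 0.001, 0.001]
wrist_force: [3.4, 5.3, 1.7]
gripper_width: 0.0058
```

Emit:
{"name": "apply_moves", "arguments": {
  "rows": [0,0,0,0,10,0,0,0,0,20,0,0,0,0,30,0,0,0,0,30,0,0,0,0,30]
}}

```text
time: 8.5
ee_pos: [0.578, -0.0669, 0.0949]
tool_rot: [0.106, 0.994, -0.0, -0.0]
wrist_force: [0.3, -0.7, 0.6]
gripper_width: 0.0299
```

Run:
```python
from h import *
o=get_obs(); print({k:np.round(v,4) for k,v in o.items() if k in('ee_pos','tool_rot','wrist_force','gripper_width')})
s=optics.camera("scene")[:,:,::-1]; cv2.imwrite("pics/s4.png",s)
cv2.imwrite("pics/g4.png",cv2.resize(s[135:235,175:300],None,fx=6,fy=6,interpolation=cv2.INTER_CUBIC))
```

```text
{'ee_pos': array([ 0.578 , -0.0669,  0.0949]), 'tool_rot': array([ 1.065e-01,  9.943e-01, -2.000e-04, -2.000e-04]), 'wrist_force': array([ 0.2884, -0.7265,  0.5932]), 'gripper_width': np.float64(0.0299)}
```

View pics/g4.png

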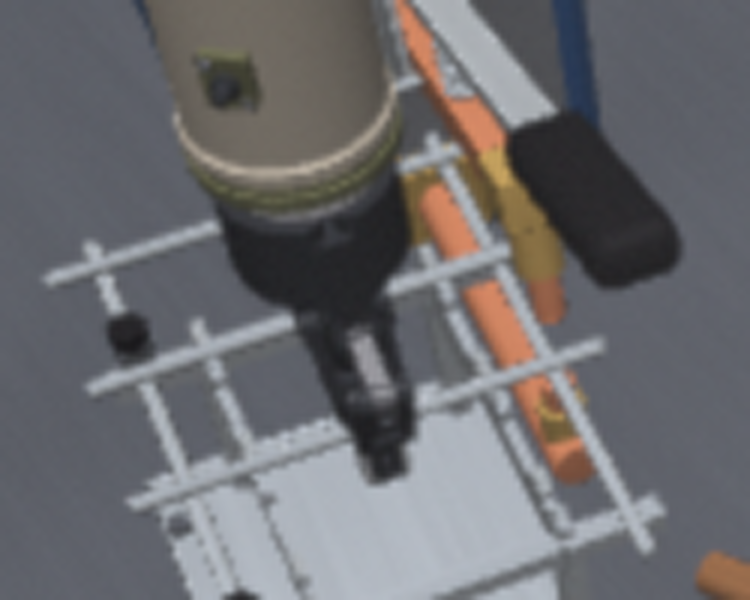

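Run:
```python
from h import *
T=lambda x,y:((x+.5)/6-.5+175,(y+.5)/6-.5+135)
o=np.array([.4929,-.0468]); th=-.2102; c,s=np.cos(th),np.sin(th)
for p in ((128,504),(606,344),(88,389),(45,280)):
    w=onz("scene",T(*p),.114)[:2]-o; print(p,(np.array([[c,s],[-s,c]])@w*1e3).round(1))
```

```text
(128, 504) [196.9  -1.5]
(606, 344) [-25.6   1.8]
(88, 389) [194.8 -74.9]
(45, 280) [ 194.7 -150.3]
```

Emit:
{"name": "apply_moves", "arguments": {
  "rows": [0,0,5,0,30,0,0,10,0,30,0,0,20,0,30,0,0,40,0,30,0,0,40,0,20,0,0,45,0,10,0,0,45,0,0,0,0,45,0,0]
}}

```text
time: 9.35
ee_pos: [0.5777, -0.0667, 0.3482]
tool_rot: [0.106, 0.994, 0.0, 0.001]
wrist_force: [1.4, -0.3, -0.4]
gripper_width: 0.0001
```

Emit:
{"name": "apply_moves", "arguments": {
  "rows": [0,0,40,0,0,0,0,20,0,0,0,0,0,0,0,0,0,0,0,0]
}}

```text
time: 9.75
ee_pos: [0.5782, -0.0666, 0.4055]
tool_rot: [0.106, 0.994, -0.0, 0.0]
wrist_force: [0.6, -0.1, -0.0]
gripper_width: 0.0004
```

Run:
```python
from h import *
o=get_obs(); print({k:np.round(v,4) for k,v in o.items() if k in('ee_pos','tool_rot','wrist_force','gripper_width')})
s=optics.camera("scene")[:,:,::-1]; cv2.imwrite("pics/s5.png",s); t=optics.camera("top")[:,:,::-1]; cv2.imwrite("pics/t5.png",t)
r=lambda a:cv2.resize(a,(400,480),interpolation=cv2.INTER_CUBIC)
cv2.imwrite("pics/g5.png",np.hstack([r(s[120:270,175:300]),r(t[155:305,370:495])]))
```

```text
{'ee_pos': array([ 0.5782, -0.0666,  0.4055]), 'tool_rot': array([ 1.062e-01,  9.943e-01, -0.000e+00,  5.000e-04]), 'wrist_force': array([ 0.6211, -0.0534, -0.0127]), 'gripper_width': np.float64(0.0004)}
```

View pics/g5.png

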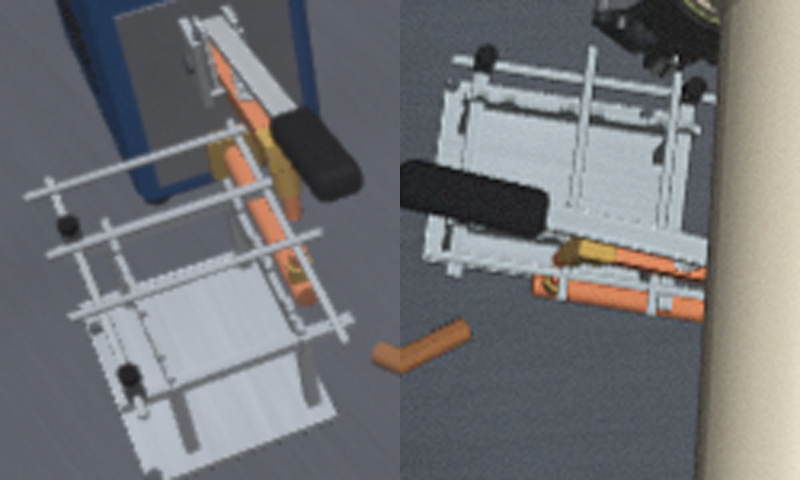

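Run:
```python
from h import *
for n,o,th,off,pts in (("top",(.4945,-.0488),-.2155,(370,155),((592-400,47),(562-400,301))),("scene",(.4929,-.0468),-.2102,(175,120),((69,318),(322,233)))):
    c,s=np.cos(th),np.sin(th)
    for x,y in pts:
        w=onz(n,((x+.5)/3.2-.5+off[0],(y+.5)/3.2-.5+off[1]),.114)[:2]-o; print(n,(np.array([[c,s],[-s,c]])@w*1e3).round(1))
```

```text
top [196.3   0. ]
top [-25.3  -1.3]
scene [196.6   0.3]
scene [-24.1   3.3]
```

Emit:
{"name": "apply_moves", "arguments": {
  "rows": [-8,14,0,0,0,-16,30,0,0,0,-16,30,0,0,0,-16,30,0,0,0,-8,10,0,0,0,0,0,0,0,0,0,0,0,0,0]
}}

```text
time: 10.55
ee_pos: [0.5141, 0.0469, 0.4048]
tool_rot: [0.106, 0.994, -0.0, -0.0]
wrist_force: [0.2, -0.3, -0.2]
gripper_width: -0.0
```

Emit:
{"name": "apply_moves", "arguments": {
  "rows": [0,0,-25,0,0,0,0,-25,0,0,0,0,-15,0,0,0,0,-6,0,0,0,0,-6,0,0,0,0,-6,0,0,0,0,0,0,0]
}}

```text
time: 11.25
ee_pos: [0.5143, 0.0472, 0.3217]
tool_rot: [0.106, 0.994, -0.0, -0.0]
wrist_force: [0.5, 0.4, -0.3]
gripper_width: -0.0002
```

Emit:
{"name": "apply_moves", "arguments": {
  "rows": [0,0,-5,0,0,1,3,-8,0,0,1,3,-8,0,0,1,3,-8,0,0,0,3,-8,0,0,0,0,0,0,0]
}}

```text
time: 11.85
ee_pos: [0.5171, 0.0601, 0.2837]
tool_rot: [0.106, 0.994, -0.0, -0.001]
wrist_force: [0.4, 2.1, 4.9]
gripper_width: 0.0
```

Emit:
{"name": "apply_moves", "arguments": {
  "rows": [1,2,-8,0,0,0,2,-8,0,0,1,2,-6,0,0,0,1,-4,0,0,0,0,0,0,0]
}}

```text
time: 12.35
ee_pos: [0.5193, 0.0665, 0.2585]
tool_rot: [0.106, 0.994, -0.0, -0.0]
wrist_force: [0.9, 1.4, 4.7]
gripper_width: 0.0001
```

Emit:
{"name": "apply_moves", "arguments": {
  "rows": [0,1,-5,0,0,0,1,-5,0,0,0,0,-4,0,0,0,0,0,0,0,0,0,0,0,0]
}}

```text
time: 12.85
ee_pos: [0.5197, 0.0681, 0.2463]
tool_rot: [0.106, 0.994, 0.0, 0.001]
wrist_force: [-1.0, 0.4, 9.7]
gripper_width: 0.0
```

Emit:
{"name": "apply_moves", "arguments": {
  "rows": [0,0,-4,0,0,0,0,-3,0,0,0,0,0,0,0,0,0,0,0,0]
}}

```text
time: 13.25
ee_pos: [0.5198, 0.0686, 0.2395]
tool_rot: [0.106, 0.994, 0.0, 0.001]
wrist_force: [-1.6, 0.8, 10.7]
gripper_width: 0.0001
```

Run:
```python
from h import *
F=[];Z=[]
for i in range(4):
    s=optics.camera("scene")[:,:,::-1]; o=get_obs(); F.append(o['wrist_force']); Z.append(o['ee_pos'])
print(np.round(F,2).tolist(),np.round(Z,4).tolist())
cv2.imwrite("pics/s6.png",s); cv2.imwrite("pics/g6.png",cv2.resize(s[110:230,175:315],None,fx=5,fy=5,interpolation=cv2.INTER_CUBIC))
```

```text
[[-2.62, 2.01, 11.73], [-1.21, 1.64, 11.26], [-1.78, 2.25, 11.46], [-1.38, 1.92, 10.42]] [[0.5198, 0.0686, 0.2396], [0.5198, 0.0686, 0.2397], [0.5198, 0.0686, 0.2396], [0.5198, 0.0686, 0.2396]]
```

View pics/g6.png

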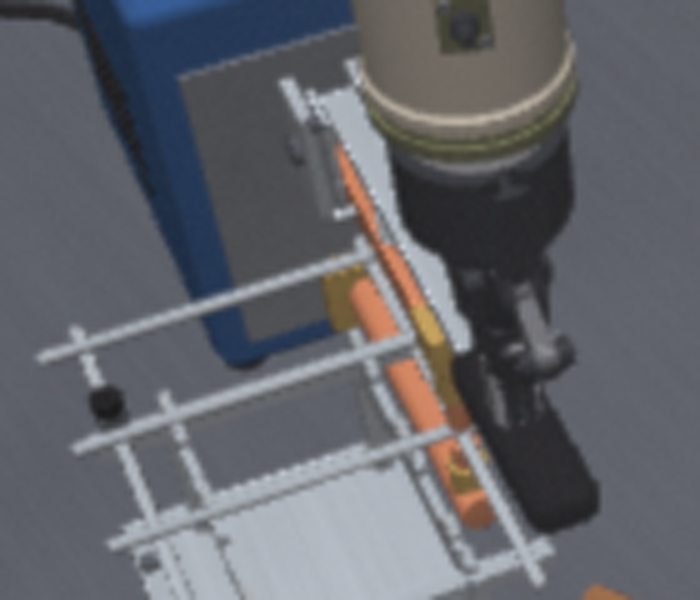

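Emit:
{"name": "apply_moves", "arguments": {
  "rows": [0,0,-2,0,0,0,0,-1,0,0,0,0,0,0,0,0,0,0,0,0]
}}

```text
time: 13.85
ee_pos: [0.5198, 0.0687, 0.2368]
tool_rot: [0.106, 0.994, 0.001, 0.001]
wrist_force: [-2.3, 2.3, 12.3]
gripper_width: -0.0001
```

Run:
```python
from h import *
F=[];Z=[]
for i in range(12):
    s=optics.camera("scene")[:,:,::-1]; o=get_obs(); F.append(o['wrist_force']); Z.append(o['ee_pos'])
print(np.mean(F,0).round(2),np.std(F,0).round(2),np.round(Z[::4],4).tolist(),o['time'])
cv2.imwrite("pics/s7.png",s)
# bar's free end in scene, by the last crop's method: brightest tip near (197,218)
T=lambda x,y:((x+.5)/5-.5+175,(y+.5)/5-.5+110)
o=np.array([.4929,-.0468]); c,sn=np.cos(-.2102),np.sin(-.2102)
for p in ((109,546),(73,450)):
    w=onz("scene",T(*p),.114)[:2]-o; print(p,(np.array([[c,sn],[-sn,c]])@w*1e3).round(1))
# change since previous picture around the bar end
a=cv2.imread("pics/s6.png")[205:230,185:215].astype(int); print('diff',np.abs(a-s[205:230,185:215].astype(int)).mean())
```

```text
[-1.82  1.59 11.99] [0.43 0.59 0.52] [[0.5198, 0.0687, 0.2368], [0.5198, 0.0687, 0.2368], [0.5199, 0.0687, 0.2368]] 14.45
(109, 546) [196.   -0.2]
(73, 450) [195.1 -74.3]
diff 0.5986666666666667
```

The lever is level: the TCP sits at z = 236.8 mm with 12.0 N on it, and both readings are steady. The bar is still in its seat, so I'm handing in.

```bash
python3 -c "
from bench import order,get_obs
print(order.hand_in()); o=get_obs(); print(o['time'],o['ee_pos'],o['wrist_force'])"
```

```text
the job is handed in; nothing more can be done
None
the job is handed in; nothing more can be done
```

The long bar is lying in the notches in line with the electrodes, and I handed the job in while holding the welder's lever level on it. It took about 14.5 s of the 64 s allowed.

- **Bar:** I released it before going to the lever. Before pressing, both cameras put its ends at about x = 196 and -25 mm in the welder's frame. That puts it within about 1 mm of equal overhang, with its centre within 2 mm of y = 0. With the electrode down, the one visible end was unchanged at x = 196, y = 0; the other end was hidden from view.
- **Lever:** The closed fingertips rest on the grip at z = 236.8 mm, where level is 237. The average push is 12.0 N, as expected for level, and held steady over the last 0.6 s.
- **Disagreements:** The two cameras differ by 2–4 mm in absolute position. The gripper reported 5.6–6 mm opening while holding the 8 mm bar, but the grip held.
- **Not checked:** I read no state after hand-in. I didn't measure the short bar, hammer and grinder afterwards, but the arm never went near the grinder and no contact with any of them showed in the forces.

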